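Pack the last frame channel and button down the case

TASK

Pack the loose aluminium channel into the open wooden case: keep it flanges down and nest it over the two open-up channels, bridging them so that one of its flanges drops into each. Then shut the lid, and after that turn the wooden turnbutton on the front rail square across the joint so that it secures the lid. Do not shove the note pad, the folding bone or the magnifier about.

Things in the scene. Friction and masses are not known exactly. Their poses are not given: they have to be found in the camera images.
- channel_mid (a point): Centre (13 mm above its underside) of the loose aluminium U-channel, 102 long (x) x 50 wide (y) x 26 high (z), walls 3 mm, about 0.12 kg. It lies on the bench open side down: flat web on top, standing on its flanges. Grip it across the 50 mm. The same after a half turn about z. It starts left or right of the case, in exchange with the note pad.
- case: Wooden case fixed to the bench; origin on the bench under the middle of its box. x: from front rail to hinge, y: along the hinge, z up. Inside 122 (x) x 142 (y) mm, floor 6, walls 8 thick, their tops 40 mm above the bench.
- seat (a point): Where channel_mid is when packed: mid-case, 22 mm above the bench, axes as the case's. The packed channel lies along x, its flanges at |y| = 22 to 25 mm standing on the webs of the two open-up channels (4 mm play either way in y, 10 in x), its top 35 mm above the bench. Beside it (|y| = 25 to 62 mm) is room for fingers.
- up_left (a point): Centre of the open-up channel fixed in the case's left (y = +40 mm) half, lengthwise along the case's x; same section as the loose one. Its inner flange stands at |y| = 15 to 18 mm, its outer at 62 to 65 mm from mid-case, tops 32 mm above the bench; its web's upper face is 9 mm above the bench.
- up_right (a point): Centre of the open-up channel fixed in the case's right (y = -40 mm) half, lengthwise along the case's x; same section as the loose one. Its inner flange stands at |y| = 15 to 18 mm, its outer at 62 to 65 mm from mid-case, tops 32 mm above the bench; its web's upper face is 9 mm above the bench.
- lid_hinge (a point): Middle of the lid's hinge line, at the case's top far edge, 69 mm from seat along the case's x and 48 mm above the bench; axes are the case's.
- lid_edge (a point): Middle of the lid's free front edge. The lid is a plywood board 135 mm from hinge line to free edge, 158 mm wide, 8 mm thick, 0.2 kg; when it is shut its upper face is 48 mm above the bench, level with the hinge line.
- lid (a joint): Lid angle, rad: 0 shut, 1.57 upright; it starts standing open, leaning back over the far side (1.65 to 1.85). Its hinge is a little stiff: it stays where it is left when near upright, and falls shut by itself from below about 0.9. It can be pushed over from behind with the fingers.
- pivot (a point): Turnbutton's upright pivot axis, 66 mm above the bench, on the front rail (36 wide, top 48 mm up), 87 mm from seat towards the case's -x; axes as the case's, not turning. The button: dark wooden bar 84 x 16 x 8 mm (50 to 58 mm up) pivoted at its middle, with a ridge 50 long x 10 wide along it (58 to 75 mm up) to pinch from above.
- turnbutton (a joint): Its angle, rad, anticlockwise from above: 0 or 3.14 = along the case's x, one end over the shut lid (secured; ends alike); 1.57 = along the rail, clear of the lid. Starts at 1.25 to 1.89, turns freely either way (-0.5 to 3.64) with no stop at the secured angles; light friction (0.03 N m) holds it where left.
- pad: Bystander: grey-white note pad, 77 x 52 x 18 mm, loose; origin at the centre of its underside.
- folder: Bystander: cream folding bone, 146 x 20 x 8 mm, loose, to the left of the case; origin at the centre of its underside.
- magnifier: Bystander: black round magnifier, 37 mm across, 38 mm high, loose; origin at the centre of its underside.
Things that resemble listed ones, but are neither listed nor needed, are in the scene too. Leave any purple or turquoise look-alike of the part that bears channel_mid alone.

How it is judged:
On the way, in this order (a step that is already met when the one before it is completed fails the run):
1. the channel lies flanges down in the case, nested over both open-up channels, and is let go (horizontal distance between channel_mid and seat below 0.012 m and z of channel_mid in the frame of seat between -0.003 and 0.003 m and angle between the x axis of channel_mid and the x axis of seat, either way round below 0.12 rad and angle between channel_mid's own z axis and vertical below 0.06 rad and contact force between the fingers and channel below 0.1 N), for 0.2 s.
2. the lid is shut (value of joint lid below 0.04 rad), for 0.2 s.
3. the turnbutton lies square across the joint over the lid ((value of joint turnbutton between -0.2 and 0.2 rad or value of joint turnbutton between 2.94 and 3.34 rad)), for 0.2 s.
At the end, for the whole second after the job is handed in: The channel is nested flanges down over both open-up channels (centre within 12 mm of the seat in plan, 3 mm in height, 0.12 rad of lengthwise, level within 0.06 rad), the lid shut (under 0.04 rad) and the turnbutton across it within 0.2 rad of square, either end over the lid (horizontal distance between channel_mid and seat below 0.012 m and z of channel_mid in the frame of seat between -0.003 and 0.003 m and angle between the x axis of channel_mid and the x axis of seat, either way round below 0.12 rad and angle between channel_mid's own z axis and vertical below 0.06 rad and value of joint lid below 0.04 rad and (value of joint turnbutton between -0.2 and 0.2 rad or value of joint turnbutton between 2.94 and 3.34 rad)); the robot touches nothing.
It fails at once if the note pad is shoved more than 40 mm (distance of pad from where it was at the start of the episode above 0.04 m).
It fails at once if the folding bone is shoved more than 40 mm (distance of folder from where it was at the start of the episode above 0.04 m).
It fails at once if the magnifier is shoved more than 40 mm (distance of magnifier from where it was at the start of the episode above 0.04 m).
It also fails if it takes over 67 s, if anything falls off the work surface, if the arm or the gripper's body presses on something with over 40 N, if the wrist force passes 120 N, or if a joint passes its speed limit or range.

ROBOT

A 7-joint arm with a two-finger parallel gripper is mounted at the origin on a cart in front of the work surface, level with it; the furniture and walls round the work are solid. World frame = base frame: x ahead of the robot, y to its left, z up, the work surface at z = 0. Lengths are in m, angles in rad, forces in N, time in s.
With the tool pointing down it reaches from about 0.425 to 0.925 m from the base axis. Payload 6.8 kg.
Tool frame: the origin (TCP) lies midway between the tips of the shut fingers; the grasp point (between the pads) lies 19 mm behind it; z points along the fingers, x is the direction in which the jaws open and shut, and the axes are right-handed (so a half turn about z gives the same grasp; the last joint's range is limited). The gripper opens to 85 mm and grips with 20 to 120 N. Pads are 22 mm wide; open, the fingers measure 114 mm over their backs; the gripper's body (76 mm by 85 mm) begins 54 mm behind the grasp point. The pads swing forward as they close: fully open they stand 13 mm farther back than shut.
Start: joints at [1.122, 0.477, 0.022, 1.555, -0.011, 1.109, -0.083], TCP at [0.226, -0.636, 0.231] pointing down, gripper open.
Joint ranges: [-2.96, 2.96], [-0.34, 2.1], [-1.41, 1.46], [0.24, 2.44], [-1.37, 4.51], [0.17, 1.92], [-2.96, 2.96]. Speed limits (rad/s): [2.39, 2.39, 3.14, 3.14, 3.14, 3.14, 3.14].

INTERFACE

Orientations are given as a unit quaternion [w, x, y, z].
In Python, from station import bot, imaging, nets gives the robot as it stands. The module is installed in compiled form; this text tells all that it offers.
- The arm moves only by the tool apply_moves, never from a script. Its argument "moves" is text: rows parted by semicolons, each of 7 numbers parted by spaces: the gripper command: -1 is fully open, 1 is shut, values between are in proportion, then the shift along the tool's x, y, z normalised to -1 to 1, where 1 is 120 mm, then the turn, a rotation vector about the tool's x, y, z normalised to -1 to 1, where 1 is 4 degrees. In form: hand dx dy dz rx ry rz; .... A call has 1 to 12 rows; each row shifts and turns the commanded pose from where the row before left it, along the tool's axes as they then stand; what a row does not reach is not made up. A row lasts 1/12 s, in which the tool goes at most 41.7 mm and 7.16 degrees, less where a joint would pass 70% of its speed; a pose out of reach is approached as far as the arm can. A call with a number of a shift or a turn outside -1 to 1 is refused whole. A call with a gripper value outside its range is refused whole. The fingers move at their own pace and stop on an object; "force" is the grip in N (left out, the last holds). Time passes only in rows, so rows that do not move let the fingers close. It gives the time, the measured TCP pose, the force and the opening at its end, in the units of the state.
- bot.get_obs(): the state, without advancing time (a new reading comes with each control period).
- imaging.read_camera(name): name is "scene" or "top" or "wrist"; returns a dict with "image" (384x512x3 uint8, red, green, blue), "fx", "fy", "cx", "cy" (pixels), "view" (4x4, takes a point from world to camera coordinates); the wrist camera has in their place "mount" (4x4, takes a point from camera to tool coordinates, whose origin is the TCP and whose axes are the tool frame's). Camera axes: x right, y down, z forward; pixel columns grow to the right and rows downward; lengths in m; the calibration is good to about 2 mm. A picture is of the moment at which its call begins: read the wrist's pose just before it. There is no depth.
- bot.hand_in(): hands the job in, once; it reports no verdict.
Trained networks look in a picture, given as the dict that the camera call returned (one of the last four; its "shot" number tells which), for a name from the list of things; names that differ only in an ending like _2 or _b are one class to them, and where a whole thing is asked for, a point or a joint stands for the part that bears it (a point fixed in the world has none). Each returns a list of dicts, best first, with "score" (0 to 1); they miss things now and then, are a little off and sometimes report something else, mostly with a low value. They report only what shows in the picture. A call takes as long as a camera call. They do not tell look-alikes from the thing itself.
- nets.spot_in(picture, name): "rect" ([left, top, right, bottom] in pixels, round what is visible of it).
- nets.outline_of(picture, name): "region" (384x512 bool, what is visible of it) and "rect" ([left, top, right, bottom] in pixels, round what is visible of it).
- nets.spot_point(picture, name): "location" ([column, row] in pixels: a listed point, or the origin of a listed thing).
The state is a dict: "t": time; "q": joint angles; "joint_vel": joint speeds; "joint_torque": joint torques, N m; "eef_pos": TCP position; "tool_rot": TCP orientation; "contact_force": force on the tool from outside, world axes, zero at the start; "torque": the same for the moment, N m; "gripper_width": opening from 0.0 (shut) to 1.0 (fully open).
Only numpy, scipy, OpenCV 4.12 (cv2) and the standard library are available. Lean on these libraries where they do the work, as an engineer would, in place of code of your own. Each camera call takes 0.05 s, during which the arm holds its last target.

## Working session

There is one attempt and no reset: what is moved stays moved. The work goes in short steps, Python scripts to look and compute and a tool call to move; the robot and the scene stay as the last step left them, time stands still between calls to the robot, and variables do not carry over. Pictures are saved under pics/ and viewed, and the job is handed in when it is done.

Besides the shell and the picture viewer there is one more tool, called after ">>>" by a JSON object that holds its "api" and its "payload", one argument or row to a line. apply_moves: Moves the arm, as the interface text tells. Scaled input: -1 to 1 covers 120 mm each way for a shift and 4 degrees each way for a turn. Its arguments: {"type":"object","properties":{"moves":{"type":"string"},"force":{"type":"number"}},"required":["moves"]}

```bash
mkdir -p pics; cat > h.py <<'E'
import numpy as np, cv2
from station import bot, imaging, nets
from scipy.spatial.transform import Rotation as R
def save(p,n): cv2.imwrite(f'pics/{n}.png',cv2.cvtColor(p['image'],cv2.COLOR_RGB2BGR))
def ray(p,uv,obs=None):
    d=np.array([(uv[0]-p['cx'])/p['fx'],(uv[1]-p['cy'])/p['fy'],1.])
    if 'view' in p:
        T=np.linalg.inv(np.array(p['view']))
    else:
        W=np.eye(4);q=obs['tool_rot'];W[:3,:3]=R.from_quat([q[1],q[2],q[3],q[0]]).as_matrix();W[:3,3]=obs['eef_pos']
        T=W@np.array(p['mount'])
    return T[:3,3],T[:3,:3]@d
def at(p,uv,z,obs=None):
    o,d=ray(p,uv,obs);return o+d*(z-o[2])/d[2]
def proj(p,X,obs=None):
    if 'view' in p: V=np.array(p['view'])
    else:
        W=np.eye(4);q=obs['tool_rot'];W[:3,:3]=R.from_quat([q[1],q[2],q[3],q[0]]).as_matrix();W[:3,3]=obs['eef_pos']
        V=np.linalg.inv(W@np.array(p['mount']))
    c=V[:3,:3]@np.asarray(X)+V[:3,3]
    return np.array([p['fx']*c[0]/c[2]+p['cx'],p['fy']*c[1]/c[2]+p['cy']])
E
cat > a.py <<'E'
from h import *
np.set_printoptions(precision=4,suppress=True)
o=bot.get_obs();print({k:np.round(v,3) for k,v in o.items()})
for c in ['top','scene']:
    p=imaging.read_camera(c);save(p,c+'0')
    print(c,p['fx'],np.linalg.inv(p['view']))
    for n in ['channel_mid','case','seat','up_left','up_right','lid_hinge','lid_edge','pivot','pad','folder','magnifier']:
        r=nets.spot_point(p,n)
        print(n,[(np.round(x['location'],1),round(x['score'],2)) for x in r[:4]])
E
python3 a.py
```

```text
{'t': np.float64(0.0), 'q': array([ 1.122,  0.478,  0.022,  1.556, -0.011,  1.109, -0.083]), 'joint_vel': array([-0.001,  0.001, -0.   , -0.001, -0.   , -0.003, -0.   ]), 'joint_torque': array([ -0.001, -59.644,   1.607, -28.119,   0.012,   0.009,   0.   ]), 'eef_pos': array([ 0.225, -0.636,  0.23 ]), 'tool_rot': array([-0.   ,  0.817, -0.577, -0.001]), 'contact_force': array([-0.393,  0.226, -0.057]), 'torque': array([-0.074, -0.055, -0.061]), 'gripper_width': np.float64(0.997)}
top 466.7680044832783 [[ 0.0019 -0.9771  0.2126  0.3476]
 [-1.     -0.0029 -0.0043  0.01  ]
 [ 0.0048 -0.2126 -0.9771  1.2574]
 [ 0.      0.      0.      1.    ]]
channel_mid [(array([139.6, 252.9]), 0.9), (array([193.4, 251.5]), 0.89), (array([260.4, 143.2]), 0.88)]
case [(array([271.8, 226.7]), 0.96)]
seat [(array([269.6, 227.8]), 0.89)]
up_left [(array([257.5, 228.7]), 0.74), (array([270.7, 260.8]), 0.22)]
up_right [(array([287.3, 229.6]), 0.9), (array([273.9, 226.5]), 0.49), (array([139.4, 255.3]), 0.47), (array([272.4, 227.4]), 0.27)]
lid_hinge [(array([270.8, 203.8]), 0.85)]
lid_edge [(array([274.5, 18
[... 407 characters left out ...]
   0.      1.    ]]
channel_mid [(array([253.1, 264.5]), 0.79), (array([225. , 296.8]), 0.74), (array([216.3, 183.4]), 0.69)]
case [(array([285.2, 212.2]), 0.74)]
seat [(array([280.3, 218.1]), 0.7), (array([288.1, 206.8]), 0.6)]
up_left [(array([278.6, 219.2]), 0.6)]
up_right [(array([291.5, 205.8]), 0.91), (array([269.1, 156.8]), 0.33)]
lid_hinge [(array([266.4, 193.3]), 0.94), (array([224.3, 295.4]), 0.36)]
lid_edge [(array([264.6, 153.6]), 0.81), (array([301.1, 163.7]), 0.51), (array([275.4, 218.7]), 0.3)]
pivot [(array([311.1, 212.5]), 0.62)]
pad [(array([351.7, 180.8]), 0.78)]
folder [(array([201.3, 240. ]), 0.51), (array([268.8, 197.3]), 0.22)]
magnifier [(array([298.7, 166.6]), 0.56)]
```

```bash
python3 - <<'E'
import cv2
a=cv2.imread('pics/top0.png');cv2.imwrite('pics/top0c.png',cv2.resize(a[120:300,100:420],None,fx=2.5,fy=2.5,interpolation=cv2.INTER_CUBIC))
a=cv2.imread('pics/scene0.png');cv2.imwrite('pics/scene0c.png',cv2.resize(a[110:330,150:410],None,fx=2.7,fy=2.7,interpolation=cv2.INTER_CUBIC))
E
```

```text
(no output)
```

View pics/top0c.png

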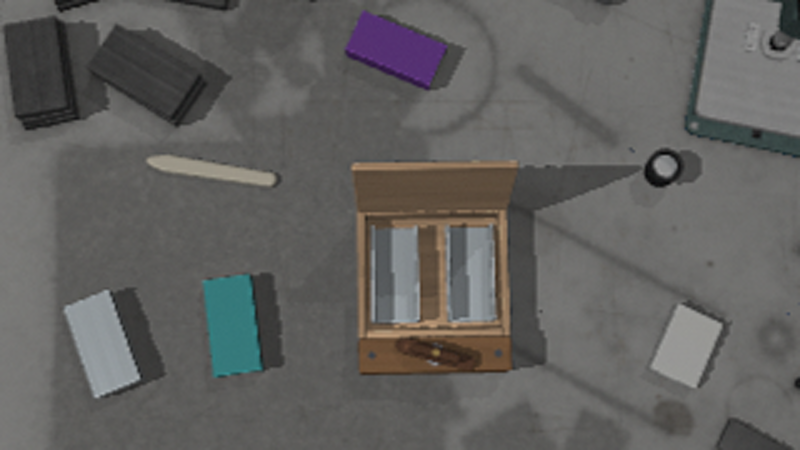

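View pics/scene0c.png

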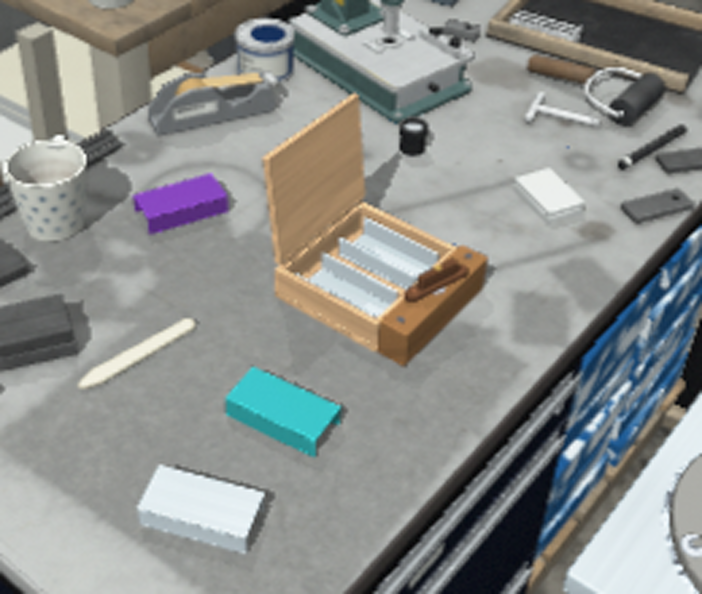

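The aluminium channel is the left-most piece, at about (140, 253) in the top image. The turquoise and purple pieces are look-alikes. Next I'll work out metric poses.

```bash
cat > b.py <<'E'
from h import *
np.set_printoptions(precision=4,suppress=True)
p=imaging.read_camera('top')
for x in nets.outline_of(p,'channel_mid'):
    m=x['region'].astype(np.uint8); c=cv2.minAreaRect(cv2.findContours(m,0,2)[0][0])
    box=cv2.boxPoints(c); w=np.array([at(p,b,0.026)[:2] for b in box])
    e=w[1]-w[0];f=w[2]-w[1]; L=e if np.linalg.norm(e)>np.linalg.norm(f) else f
    print('ch',x['score'],np.round(box,1).tolist(),w.mean(0),np.linalg.norm(e),np.linalg.norm(f),np.degrees(np.arctan2(L[1],L[0])))
for n,z in [('channel_mid',.013),('case',0),('seat',.022),('lid_hinge',.048),('lid_edge',.18),('pivot',.066),('up_left',.019),('up_right',.019),('pad',0),('folder',0),('magnifier',0)]:
    for x in nets.spot_point(p,n)[:3]:
        print(n,round(x['score'],2),at(p,x['location'],z))
for n in ['turnbutton','case','lid']:
    for x in nets.outline_of(p,n)[:1]:
        m=x['region'].astype(np.uint8); box=cv2.boxPoints(cv2.minAreaRect(cv2.findContours(m,0,2)[0][0]))
        print(n,x['score'],np.round(box,1).tolist())
        for z in (.048,.07): print(np.array([at(p,b,z)[:2] for b in box]).tolist())
# hand-picked
for nm,uv,z in [('railFL',(100+361/2.5,120+372/2.5),.0),('railFR',(100+509/2.5,120+370/2.5),0),('railtopL',(100+360/2.5,120+337/2.5),.048),('railtopR',(100+510/2.5,120+335/2.5),.048),('hingeL',(100+357/2.5,120+211/2.5),.048),('hingeR',(100+510/2.5,120+210/2.5),.048)]:
    print(nm,at(p,uv,z))
E
python3 b.py
```

```text
ch 0.95 [[181.8000030517578, 231.3000030517578], [200.6999969482422, 229.10000610351562], [205.10000610351562, 267.29998779296875], [186.1999969482422, 269.3999938964844]] [0.4501 0.1846] 0.05011939227365457 0.10064616144682717 -171.7594752055161
ch 0.85 [[237.89999389648438, 141.3000030517578], [245.3000030517578, 123.5], [278.5, 137.39999389648438], [271.1000061035156, 155.10000610351562]] [0.7524 0.0159] 0.05543414343532315 0.10057786449741471 -113.46574466034488
ch 0.6 [[125.4000015258789, 241.1999969482422], [145.5, 234.5], [157.8000030517578, 271.3999938964844], [137.6999969482422, 278.1000061035156]] [0.4315 0.3194] 0.0548005482118425 0.10278900711387519 -158.80393882120143
channel_mid 0.94 [0.7492 0.0164 0.013 ]
channel_mid 0.84 [0.4388 0.3269 0.013 ]
channel_mid 0.83 [0.4407 0.1822 0.013 ]
case 0.94 [ 0.5121 -0.0167  0.    ]
seat 0.66 [ 0.5084 -0.0199  0.022 ]
lid_hinge 0.64 [ 0.568  -0.0252  0.048 ]
lid_edge 0.87 [ 0.5845 -0.0192  0.18  ]
lid_edge 0.62 [ 0.4809 -0.0599  0.18  ]
pivot 0.71 [ 0.4181 -0.0227  0.066 ]
up_left 0.77 [0.513  0.0067 0.019 ]
up_right 0.91 [ 0.5017 -
[... 1202 characters left out ...]
4, 0.057422736237276756]]
lid 0.72 [[240.89999389648438, 185.0], [307.0, 183.3000030517578], [307.5, 203.10000610351562], [241.39999389648438, 204.8000030517578]]
[[0.61780022743956, 0.061210134758306764], [0.6229427093804165, -0.11436683756831648], [0.569649680649069, -0.11471469095317652], [0.5646329079473015, 0.059261875055501075]]
[[0.6128847696704265, 0.06027854590210928], [0.6179337025508348, -0.11210443158186843], [0.565610149808629, -0.11244595701892009], [0.5606846393374595, 0.05836572781422858]]
railFL [0.4006 0.0512 0.    ]
railFR [ 0.403  -0.1061  0.    ]
railtopL [0.434 0.051 0.048]
railtopR [ 0.4364 -0.1033  0.048 ]
hingeL [0.5656 0.0555 0.048 ]
hingeR [ 0.5671 -0.1055  0.048 ]
```

>>> {"api": "apply_moves", "payload": {
  "moves": "-1 -0.16 -0.24 -0.02 0 0 0;-1 -0.16 -0.24 -0.02 0 0 0;-1 -0.16 -0.24 -0.02 0 0 0;-1 -0.16 -0.24 -0.02 0 0 0;-1 -0.16 -0.24 -0.02 0 0 0;-1 -0.16 -0.24 -0.02 0 0 0;-1 -0.16 -0.24 -0.02 0 0 0;-1 -0.16 -0.24 -0.02 0 0 0;-1 -0.16 -0.24 -0.02 0 0 0;-1 -0.16 -0.24 -0.02 0 0 0;-1 -0.16 -0.24 -0.02 0 0 0;-1 -0.16 -0.24 -0.02 0 0 0"
}}

```text
t: 3.0
eef_pos: [0.4751, -0.3021, 0.2605]
tool_rot: [0.0, 0.817, -0.577, 0.0]
contact_force: [1.4, -0.4, -0.1]
gripper_width: 1.003
```

```bash
cat >> h.py <<'E'
def rot(o): q=o['tool_rot'];return R.from_quat([q[1],q[2],q[3],q[0]]).as_matrix()
def go(target,yaw=None):
    """report shift in tool units to a world target, and yaw of tool x"""
    o=bot.get_obs();M=rot(o);d=M.T@(np.array(target)-o['eef_pos'])
    print('pos',np.round(o['eef_pos'],4),'yaw',round(np.degrees(np.arctan2(M[1,0],M[0,0])),2),'tilt',np.round(M[:,2],3),'w',round(float(o['gripper_width']),3),'t',round(float(o['t']),2),'F',np.round(o['contact_force'],1))
    print('total units',np.round(d/.12,3),'rows>=',np.ceil(np.linalg.norm(d)/.040))
    if yaw is not None:
        c=np.degrees(np.arctan2(M[1,0],M[0,0]));print('rz units total',-(yaw-c)/4)
E
python3 -c "
from h import *
go((.47,.1,.26));go((.434,.323,.26))"
```

```text
pos [ 0.4751 -0.3021  0.2605] yaw -70.48 tilt [ 0. -0. -1.] w 1.003 t 3.0 F [ 1.4 -0.4 -0.1]
total units [-3.173e+00 -1.079e+00  3.000e-03] rows>= 11.0
pos [ 0.4751 -0.3021  0.2605] yaw -70.48 tilt [ 0. -0. -1.] w 1.003 t 3.0 F [ 1.4 -0.4 -0.1]
total units [-5.025e+00 -1.417e+00  2.000e-03] rows>= 16.0
```

>>> {"api": "apply_moves", "payload": {
  "moves": "-1 -0.29 -0.1 0 0 0 0;-1 -0.29 -0.1 0 0 0 0;-1 -0.29 -0.1 0 0 0 0;-1 -0.29 -0.1 0 0 0 0;-1 -0.29 -0.1 0 0 0 0;-1 -0.29 -0.1 0 0 0 0;-1 -0.29 -0.1 0 0 0 0;-1 -0.29 -0.1 0 0 0 0;-1 -0.29 -0.1 0 0 0 0;-1 -0.29 -0.1 0 0 0 0;-1 -0.29 -0.1 0 0 0 0;-1 0 0 0 0 0 0"
}}

```text
t: 4.0
eef_pos: [0.4701, 0.1096, 0.2609]
tool_rot: [-0.002, 0.82, -0.573, -0.0]
contact_force: [-0.5, 0.6, -0.1]
gripper_width: 0.999
```

```bash
python3 -c "
from h import *
go((.434,.323,.24))"
```

```text
pos [0.4701 0.1096 0.2609] yaw -69.89 tilt [ 0.002  0.004 -1.   ] w 0.999 t 4.0 F [-0.5  0.6 -0.1]
total units [-1.773 -0.328  0.181] rows>= 6.0
```

>>> {"api": "apply_moves", "payload": {
  "moves": "-1 -0.29 -0.05 0.03 0 0 0;-1 -0.29 -0.05 0.03 0 0 0;-1 -0.29 -0.05 0.03 0 0 0;-1 -0.29 -0.06 0.03 0 0 0;-1 -0.29 -0.06 0.03 0 0 0;-1 -0.29 -0.06 0.03 0 0 0;-1 0 0 0 0 0 0;-1 0 0 0 0 0 0"
}}

```text
t: 4.67
eef_pos: [0.4374, 0.3134, 0.2383]
tool_rot: [-0.0, 0.818, -0.575, -0.0]
contact_force: [0.5, -1.0, -1.1]
gripper_width: 1.001
```

```bash
cat > c.py <<'E'
from h import *
np.set_printoptions(precision=4,suppress=True)
go((.434,.323,.2))
o=bot.get_obs();p=imaging.read_camera('wrist');save(p,'w1')
for x in nets.outline_of(p,'channel_mid')[:3]:
    m=x['region'].astype(np.uint8); c=cv2.minAreaRect(max(cv2.findContours(m,0,2)[0],key=cv2.contourArea))
    box=cv2.boxPoints(c); w=np.array([at(p,b,0.026,o)[:2] for b in box])
    e=w[1]-w[0];f=w[2]-w[1]; L=e if np.linalg.norm(e)>np.linalg.norm(f) else f
    print('ch',x['score'],np.round(box,1).tolist(),w.mean(0),np.linalg.norm(e),np.linalg.norm(f),np.degrees(np.arctan2(L[1],L[0])))
for x in nets.spot_point(p,'channel_mid')[:3]: print(x['score'],x['location'],at(p,x['location'],.013,o))
E
python3 c.py
```

```text
pos [0.4374 0.3134 0.2383] yaw -70.22 tilt [-0.001  0.001 -1.   ] w 1.001 t 4.67 F [ 0.5 -1.  -1.1]
total units [-0.085 -0.001  0.32 ] rows>= 1.0
ch 0.95 [[333.20001220703125, 221.89999389648438], [357.70001220703125, 129.6999969482422], [408.70001220703125, 143.3000030517578], [384.1000061035156, 235.5]] [0.4486 0.1915] 0.10419385199767305 0.05632127786767509 8.774800931689207
ch 0.78 [[222.5, 112.0999984741211], [270.6000061035156, 109.69999694824219], [275.3999938964844, 203.89999389648438], [227.39999389648438, 206.39999389648438]] [0.4295 0.3245] 0.04935039933111589 0.10176276871517616 -156.76080632137086
ch 0.32 [[452.0, 136.0], [511.0, 136.0], [511.0, 284.0], [452.0, 284.0]] [0.4588 0.0613] 0.06158254973973622 0.1766940097448452 -149.46683705295703
0.98 [369.5, 182.2] [0.4486 0.1884 0.013 ]
0.79 [246.9, 158.6] [0.4274 0.3267 0.013 ]
```

View pics/w1.png

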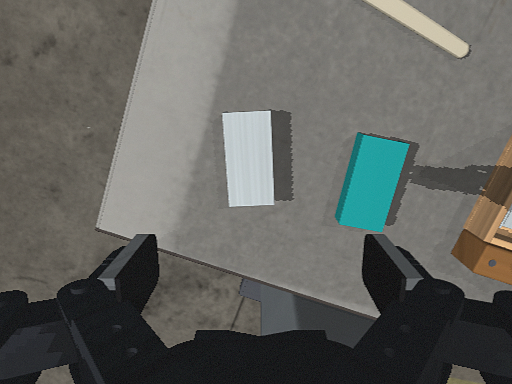

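The wrist image shows the white aluminium channel cleanly: centre about (249, 158) px, world (0.4295, 0.3245), yaw about 23°.

>>> {"api": "apply_moves", "payload": {
  "moves": "-1 -0.08 0 0 0 0 -0.8;-1 0 0 0 0 0 0"
}}

```text
t: 4.98
eef_pos: [0.4353, 0.3201, 0.2388]
tool_rot: [-0.0, 0.833, -0.554, 0.0]
contact_force: [-0.0, 0.4, 0.4]
gripper_width: 1.002
```

```bash
python3 -c "
from h import *
go((.4295,.3245,.004),-67)"
```

```text
pos [0.4353 0.3201 0.2388] yaw -67.23 tilt [ 0.  0. -1.] w 1.002 t 4.98 F [-0.   0.4  0.4]
total units [-0.052  0.032  1.957] rows>= 6.0
rz units total -0.05858909619716002
```

>>> {"api": "apply_moves", "payload": {
  "moves": "-1 -0.05 0.03 0.3 0 0 -0.06;-1 0 0 0.3 0 0 0;-1 0 0 0.3 0 0 0;-1 0 0 0.3 0 0 0;-1 0 0 0.25 0 0 0;-1 0 0 0.2 0 0 0;-1 0 0 0.15 0 0 0;-1 0 0 0.13 0 0 0;-1 0 0 0.03 0 0 0;-1 0 0 0 0 0 0"
}}

```text
t: 5.82
eef_pos: [0.4296, 0.323, 0.0026]
tool_rot: [0.001, 0.833, -0.553, -0.0]
contact_force: [-0.4, -0.9, -0.0]
gripper_width: 0.999
```

```bash
python3 -c "
from h import *
go((.4295,.3245,.004),-67)
p=imaging.read_camera('wrist');save(p,'w2')"
```

```text
pos [0.4296 0.323  0.0026] yaw -67.16 tilt [-0.001 -0.002 -1.   ] w 0.999 t 5.82 F [-0.4 -0.9 -0. ]
total units [-0.011 -0.004 -0.012] rows>= 1.0
rz units total -0.04117921955102943
```

View pics/w2.png

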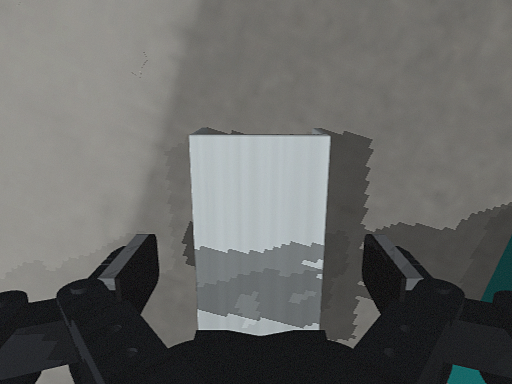

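The fingers straddle the channel symmetrically (edges at columns 190–330), so I'll close now.

>>> {"api": "apply_moves", "payload": {
  "moves": "1 0 0 0 0 0 0;1 0 0 0 0 0 0;1 0 0 0 0 0 0;1 0 0 0 0 0 0;1 0 0 0 0 0 0;1 0 0 0 0 0 0;1 0 0 0 0 0 0",
  "force": 35
}}

```text
t: 6.45
eef_pos: [0.4302, 0.3249, 0.0045]
tool_rot: [-0.001, 0.834, -0.552, 0.0]
contact_force: [-0.6, -1.6, 5.3]
gripper_width: 0.577
```

```bash
python3 -c "
from h import *
go((.4295,.3245,.12),-90)"
```

```text
pos [0.4302 0.3249 0.0045] yaw -67.06 tilt [ 0.002  0.001 -1.   ] w 0.577 t 6.45 F [-0.6 -1.6  5.3]
total units [ 0.001  0.005 -0.963] rows>= 3.0
rz units total 5.735473082882347
```

>>> {"api": "apply_moves", "payload": {
  "moves": "1 0 0 -0.1 0 0 0;1 0 0 -0.2 0 0 0;1 0 0 -0.25 0 0 0.95;1 0 0 -0.25 0 0 0.95;1 0 0 -0.25 0 0 0.95;1 0 0 -0.25 0 0 0.95;1 0 0 -0.25 0 0 0.95;1 0 0 -0.25 0 0 0.95;1 0 0 0 0 0 0;1 0 0 0 0 0 0"
}}

```text
t: 7.28
eef_pos: [0.4301, 0.3254, 0.222]
tool_rot: [-0.002, 0.708, -0.706, 0.0]
contact_force: [-0.4, -0.1, -0.1]
gripper_width: 0.581
```

```bash
python3 -c "
from h import *
go((.46,.0,.23),-90)
p=imaging.read_camera('wrist');save(p,'w3')"
```

```text
pos [0.4301 0.3254 0.222 ] yaw -89.8 tilt [ 0.004  0.003 -1.   ] w 0.581 t 7.28 F [-0.4 -0.1 -0.1]
total units [ 2.713 -0.24  -0.073] rows>= 9.0
rz units total 0.049821241875758204
```

View pics/w3.png

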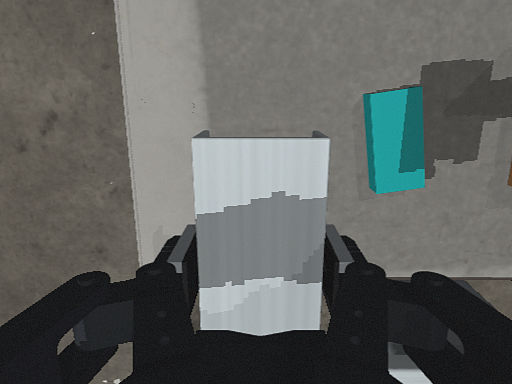

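>>> {"api": "apply_moves", "payload": {
  "moves": "1 0.25 -0.02 -0.04 0 0 0;1 0.25 -0.02 -0.04 0 0 0;1 0.25 -0.02 -0.04 0 0 0;1 0.25 -0.02 -0.04 0 0 0;1 0.25 -0.02 -0.04 0 0 0;1 0.25 -0.02 -0.04 0 0 0;1 0.25 -0.02 -0.04 0 0 0;1 0 0 0 0 0 0;1 0 0 0 0 0 0"
}}

```text
t: 8.08
eef_pos: [0.4462, 0.1125, 0.2519]
tool_rot: [-0.001, -0.707, 0.707, 0.0]
contact_force: [0.1, -0.3, -1.0]
gripper_width: 0.577
```

```bash
cat > d.py <<'E'
from h import *
import sys
np.set_printoptions(precision=4,suppress=True)
go((.505,-.025,.2),-90)
o=bot.get_obs();p=imaging.read_camera('wrist');save(p,sys.argv[1])
for n,z in [('case',0),('seat',.022),('lid_hinge',.048),('pivot',.066),('up_left',.019),('up_right',.019)]:
    for x in nets.spot_point(p,n)[:2]:
        print(n,round(x['score'],2),np.round(x['location'],1),at(p,x['location'],z,o))
E
python3 d.py w4
```

```text
pos [0.4462 0.1125 0.2519] yaw -90.03 tilt [-0.002 -0.001 -1.   ] w 0.577 t 8.08 F [ 0.1 -0.3 -1. ]
total units [ 1.145 -0.491  0.432] rows>= 4.0
rz units total -0.006959402976825402
case 0.76 [380.1 100.3] [ 0.5024 -0.0223  0.    ]
seat 0.93 [386.4 101. ] [ 0.5021 -0.0215  0.022 ]
lid_hinge 0.86 [404.5  18.3] [ 0.578  -0.0219  0.048 ]
pivot 0.77 [393.9 186.7] [ 0.4193 -0.0212  0.066 ]
up_left 0.79 [351.4 100.7] [0.5024 0.0151 0.019 ]
up_right 0.72 [424. 101.] [ 0.502  -0.0631  0.019 ]
```

View pics/w4.png

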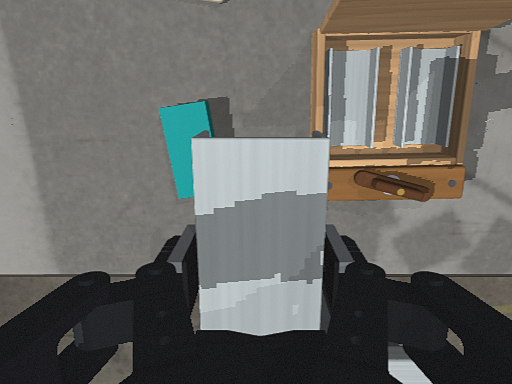

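```bash
python3 - <<'E'
import cv2
a=cv2.imread('pics/w4.png');cv2.imwrite('pics/w4c.png',cv2.resize(a[20:215,300:500],None,fx=4,fy=3,interpolation=cv2.INTER_CUBIC))
E
```

```text
(no output)
```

View pics/w4c.png

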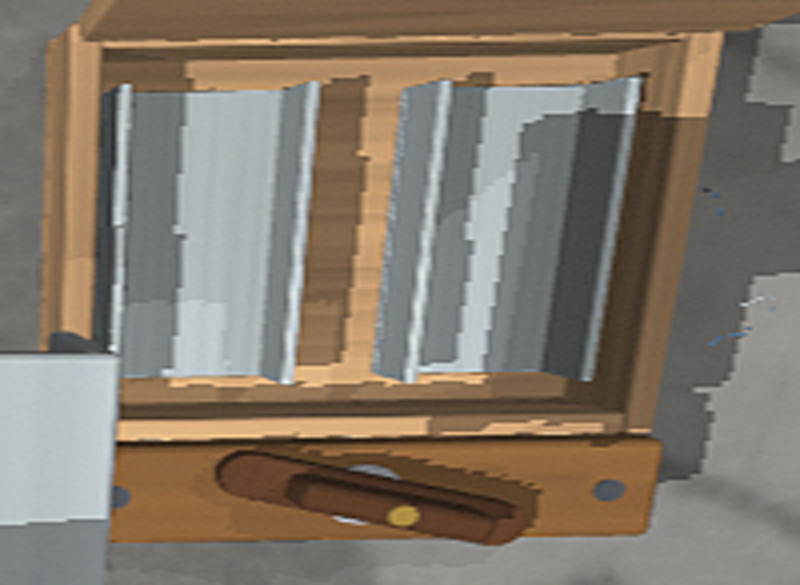

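```bash
cat > e.py <<'E'
from h import *
np.set_printoptions(precision=4,suppress=True)
o=bot.get_obs();p=imaging.read_camera('wrist')
print('gap check eef',o['eef_pos'])
f=lambda a:(a[0]/4+300,a[1]/3+20)
L={'Lin':((314,85),(286,382)),'Rin':((446,85),(409,380)),'Lout':((124,88),(114,348)),'Rout':((638,80),(588,380))}
for k,(a,b) in L.items():
    A,B=[at(p,f(x),.032,o) for x in (a,b)];d=A-B
    print(k,A[:2],B[:2],'len',np.linalg.norm(d),'yaw',np.degrees(np.arctan2(d[1],d[0])))
for k,uv in {'railL':(110,442),'railR':(660,437)}.items(): print(k,at(p,f(uv),.048,o))
# channel in hand: far edge corners at top
zt=o['eef_pos'][2]+.0215
for uv in [(192,139),(329,139),(201,330),(321,330)]: print('held',at(p,uv,zt,o)-o['eef_pos'])
E
python3 e.py
```

```text
gap check eef [0.4466 0.1156 0.2526]
Lin [ 0.555  -0.0015] [ 0.4551 -0.0034] len 0.09990190057889237 yaw 1.0962635503273939
Rin [ 0.5552 -0.0346] [ 0.456  -0.0365] len 0.09917426280634634 yaw 1.098917784114351
Lout [0.5538 0.0461] [0.4671 0.0437] len 0.08678795933022833 yaw 1.597763788520008
Rout [ 0.557  -0.0824] [ 0.4563 -0.0847] len 0.10073447180591538 yaw 1.280217068419676
railL [0.4363 0.0461 0.048 ]
railR [ 0.4388 -0.0976  0.048 ]
held [0.0485 0.0258 0.0215]
held [ 0.0488 -0.0235  0.0215]
held [-0.0318  0.0257  0.0215]
held [-0.0315 -0.0247  0.0215]
```

```bash
python3 -c "
from h import *
P=[]
for i in range(10):
    o=bot.get_obs();P.append(np.r_[o['eef_pos'],o['tool_rot'][1:3]]);imaging.read_camera('top')
P=np.array(P);print(np.round(P,4));print(P.mean(0),P.std(0));print(o['t'])"
```

```text
[[ 0.4467  0.1153  0.2527  0.7087 -0.7055]
 [ 0.4467  0.1152  0.2527  0.7086 -0.7056]
 [ 0.4468  0.1151  0.2528  0.7085 -0.7057]
 [ 0.4469  0.1149  0.2528  0.7083 -0.7059]
 [ 0.4469  0.1148  0.2529  0.7083 -0.706 ]
 [ 0.4469  0.1148  0.2529  0.7082 -0.706 ]
 [ 0.4469  0.1147  0.2529  0.7082 -0.706 ]
 [ 0.4469  0.1147  0.2529  0.7082 -0.7061]
 [ 0.4469  0.1146  0.2529  0.7081 -0.7061]
 [ 0.4469  0.1146  0.2529  0.7081 -0.7061]]
[ 0.44685495  0.11488768  0.25284662  0.70831108 -0.70590037] [7.84821833e-05 2.47268605e-04 8.62583675e-05 1.87807653e-04
 1.88494802e-04]
8.9333
```

```bash
python3 -c "
from h import *
p=imaging.read_camera('wrist');print(np.round(p['mount'],3))
p=imaging.read_camera('scene');save(p,'s2')
go((.507,-.0225,.10),-88.9)"
```

```text
[[ 1.     0.    -0.    -0.001]
 [-0.     0.966  0.257 -0.065]
 [ 0.    -0.257  0.966 -0.144]
 [ 0.     0.     0.     1.   ]]
pos [0.4469 0.1146 0.2529] yaw -89.84 tilt [ 0. -0. -1.] w 0.577 t 9.08 F [ 0.1  0.1 -1.5]
total units [ 1.144 -0.497  1.274] rows>= 6.0
rz units total -0.23438199286961137
```

View pics/s2.png

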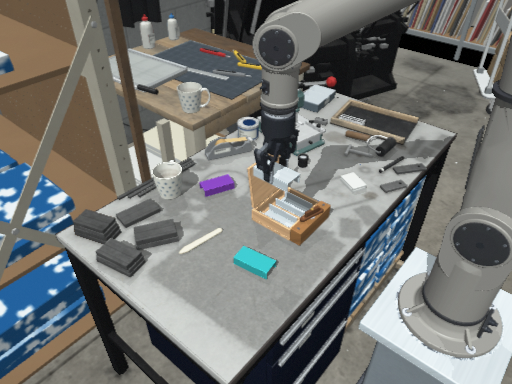

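```bash
python3 -c "
from h import *
print(np.round(bot.get_obs()['q'],3))
p=imaging.read_camera('top');save(p,'t2')
# lid top edge from top0: px
for uv in [(241,184.8),(306.5,184.8)]:
  for z in (.17,.178,.182): print(at(p,uv,z))
"
```

```text
[-0.027  0.124 -0.387  1.998  0.054  1.03  -2.008]
[0.59110247 0.05574631 0.17      ]
[0.5893109  0.05540974 0.178     ]
[0.58841512 0.05524146 0.182     ]
[ 0.59157232 -0.1006617   0.17      ]
[ 0.5897773  -0.09984753  0.178     ]
[ 0.58887979 -0.09944045  0.182     ]
```

View pics/t2.png

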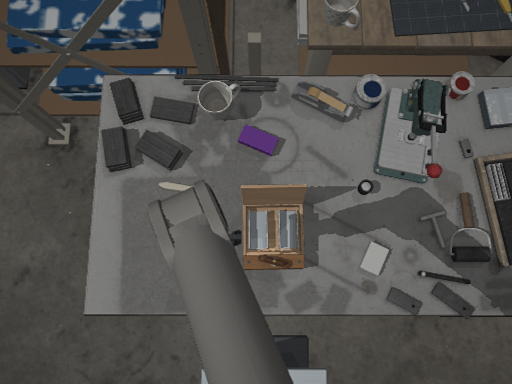

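The wrist camera sits 65 mm toward the lid in this orientation, so I'll make a half turn to keep it clear.

>>> {"api": "apply_moves", "payload": {
  "moves": "1 0 0 0 0 0 -1;1 0 0 0 0 0 -1;1 0 0 0 0 0 -1;1 0 0 0 0 0 -1;1 0 0 0 0 0 -1;1 0 0 0 0 0 -1;1 0 0 0 0 0 -1;1 0 0 0 0 0 -1;1 0 0 0 0 0 -1;1 0 0 0 0 0 -1;1 0 0 0 0 0 -1;1 0 0 0 0 0 -1"
}}

```text
t: 10.13
eef_pos: [0.4469, 0.1146, 0.2529]
tool_rot: [-0.0, 0.935, -0.355, 0.0]
contact_force: [0.8, 0.2, -0.7]
gripper_width: 0.578
```

>>> {"api": "apply_moves", "payload": {
  "moves": "1 0 0 0 0 0 -1;1 0 0 0 0 0 -1;1 0 0 0 0 0 -1;1 0 0 0 0 0 -1;1 0 0 0 0 0 -1;1 0 0 0 0 0 -1;1 0 0 0 0 0 -1;1 0 0 0 0 0 -1;1 0 0 0 0 0 -1;1 0 0 0 0 0 -1;1 0 0 0 0 0 -1;1 0 0 0 0 0 -1"
}}

```text
t: 11.13
eef_pos: [0.4469, 0.1146, 0.2529]
tool_rot: [-0.0, 0.998, 0.055, -0.0]
contact_force: [0.7, 0.4, -1.0]
gripper_width: 0.577
```

>>> {"api": "apply_moves", "payload": {
  "moves": "1 0 0 0 0 0 -1;1 0 0 0 0 0 -1;1 0 0 0 0 0 -1;1 0 0 0 0 0 -1;1 0 0 0 0 0 -1;1 0 0 0 0 0 -1;1 0 0 0 0 0 -1;1 0 0 0 0 0 -1;1 0 0 0 0 0 -1;1 0 0 0 0 0 -1;1 0 0 0 0 0 -1;1 0 0 0 0 0 -1"
}}

```text
t: 12.13
eef_pos: [0.4469, 0.1146, 0.2529]
tool_rot: [0.0, 0.89, 0.457, 0.0]
contact_force: [-0.2, 0.5, -0.6]
gripper_width: 0.574
```

>>> {"api": "apply_moves", "payload": {
  "moves": "1 0 0 0 0 0 -1;1 0 0 0 0 0 -1;1 0 0 0 0 0 -1;1 0 0 0 0 0 -1;1 0 0 0 0 0 -1;1 0 0 0 0 0 -1;1 0 0 0 0 0 -1;1 0 0 0 0 0 -1;1 0 0 0 0 0 -1;1 0 0 0 0 0 -0.2;1 0 0 0 0 0 0;1 0 0 0 0 0 0"
}}

```text
t: 13.13
eef_pos: [0.4469, 0.1146, 0.2529]
tool_rot: [0.0, 0.702, 0.712, 0.0]
contact_force: [0.0, -0.1, -0.9]
gripper_width: 0.577
```

```bash
python3 -c "
from h import *
print(np.round(bot.get_obs()['q'],3))
go((.5025,-.0225,.16),91.1)
o=bot.get_obs();p=imaging.read_camera('wrist');save(p,'w5')"
```

```text
[ 0.243  0.157 -0.685  1.983  0.115  1.04   1.092]
pos [0.4469 0.1146 0.2529] yaw 90.85 tilt [ 0. -0. -1.] w 0.577 t 13.13 F [ 0.  -0.1 -0.9]
total units [-1.149  0.446  0.774] rows>= 5.0
rz units total -0.06249089402365726
```

View pics/w5.png

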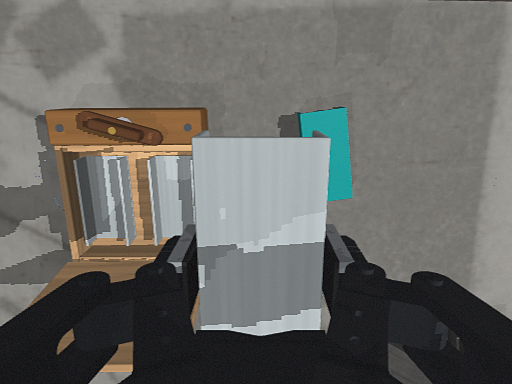

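>>> {"api": "apply_moves", "payload": {
  "moves": "1 -0.23 0.095 0 0 0 -0.06;1 -0.23 0.095 0 0 0 0;1 -0.23 0.095 0.1 0 0 0;1 -0.23 0.095 0.2 0 0 0;1 -0.23 0.095 0.2 0 0 0;1 0 0 0.25 0 0 0;1 0 0 0.25 0 0 0;1 0 0 0.1 0 0 0;1 0 0 0 0 0 0;1 0 0 0 0 0 0;1 0 0 0 0 0 0"
}}

```text
t: 14.1
eef_pos: [0.508, -0.0216, 0.1226]
tool_rot: [0.001, 0.699, 0.715, 0.001]
contact_force: [0.1, 0.3, -0.6]
gripper_width: 0.582
```

```bash
python3 -c "
from h import *
go((.505,-.0222,.06),91.1)
o=bot.get_obs();p=imaging.read_camera('wrist');save(p,'w6')
p=imaging.read_camera('top');save(p,'t6');p=imaging.read_camera('scene');cv2.imwrite('pics/s6.png',cv2.resize(p['image'][100:280,200:380,::-1],None,fx=3.3,fy=3.3))"
```

```text
pos [ 0.508  -0.0216  0.1226] yaw 91.24 tilt [ 0.003  0.    -1.   ] w 0.582 t 14.1 F [ 0.1  0.3 -0.6]
total units [-0.005 -0.026  0.521] rows>= 2.0
rz units total 0.03435371094182926
```

View pics/w6.png

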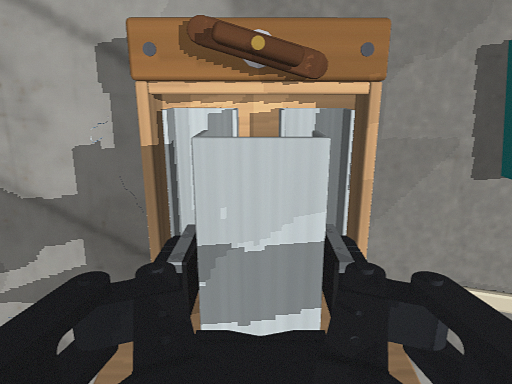

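View pics/s6.png

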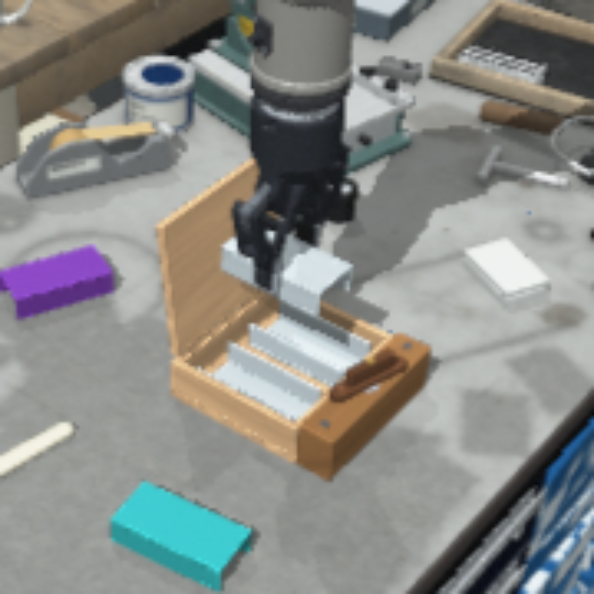

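```bash
python3 -c "
from h import *
o=bot.get_obs();p=imaging.read_camera('wrist');save(p,'w7');go((.505,-.0222,.06),91.1)
cv2.imwrite('pics/w7c.png',cv2.resize(p['image'][10:150,120:400,::-1],None,fx=2.8,fy=4,interpolation=cv2.INTER_CUBIC))
for n,z in [('seat',.022),('pivot',.066),('up_left',.019),('up_right',.019),('case',0)]:
    for x in nets.spot_point(p,n)[:1]: print(n,round(x['score'],2),np.round(x['location'],1),at(p,x['location'],z,o))
"
```

```text
pos [ 0.5076 -0.0221  0.1223] yaw 91.2 tilt [ 0.003 -0.    -1.   ] w 0.578 t 14.3 F [-0.1 -0.2 -1.1]
total units [-0.    -0.023  0.519] rows>= 2.0
rz units total 0.0261188326362074
seat 0.65 [256.1  45.2] [ 0.41199071 -0.02555562  0.022     ]
pivot 0.57 [254.8  43.9] [ 0.41671073 -0.02568726  0.066     ]
up_right 0.58 [206.8 177.4] [ 0.50486542 -0.06085222  0.019     ]
```

View pics/w7c.png

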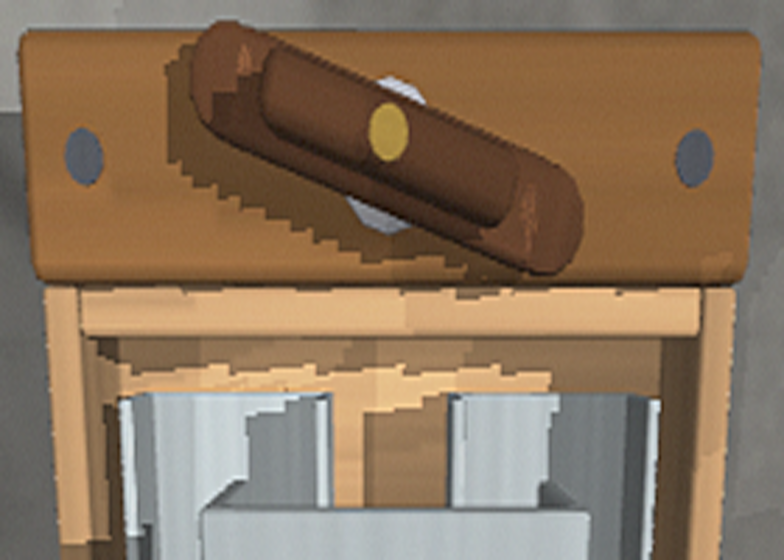

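```bash
python3 -c "
from h import *
o=bot.get_obs();p=imaging.read_camera('wrist');M=rot(o)
f=lambda a:(a[0]/2.8+120,a[1]/4+10)
def tl(uv,z):
    return M.T@(at(p,f(uv),z,o)-o['eef_pos'])*1000
for uv,z in [((124,397),.032),((655,397),.032),((327,397),.032),((451,397),.032),((37,280),.048),((747,280),.048),((80,330),.04),((700,330),.04)]: print(uv,np.round(tl(uv,z),1),np.round(at(p,f(uv),z,o),4))
zt=o['eef_pos'][2]+.0215
for uv in [(203,510),(589,510)]: print('held',np.round(tl(uv,zt),1))
print('held near',[np.round(M.T@(at(p,uv,zt,o)-o['eef_pos'])*1000,1) for uv in [(202,330),(321,330)]])
for z in (.052,.075): print(at(p,f((389,132)),z,o))
print('btn ends',at(p,f((225,80)),.058,o),at(p,f((545,215)),.058,o))
"
```

```text
(124, 397) [-63.1 -54.8  89.2] [ 0.4534 -0.0864  0.032 ]
(655, 397) [ 64.  -54.8  89.2] [0.4507 0.0407 0.032 ]
(327, 397) [-14.5 -54.8  89.2] [ 0.4524 -0.0378  0.032 ]
(451, 397) [ 15.2 -54.8  89.2] [ 0.4518 -0.0082  0.032 ]
(37, 280) [-76.4 -73.   73.2] [ 0.4355 -0.1001  0.048 ]
(747, 280) [ 78.5 -73.   73.1] [0.4322 0.0548 0.048 ]
(80, 330) [-70.1 -65.6  81.2] [ 0.4427 -0.0937  0.04  ]
(700, 330) [ 71.4 -65.6  81.2] [0.4397 0.0478 0.04  ]
held [-23.2 -50.  -21.5]
held [ 26.3 -50.  -21.5]
held near [array([-23.4,  30.9, -21.5]), array([ 26.7,  31. , -21.5])]
[ 0.41331773 -0.02372186  0.052     ]
[ 0.41632038 -0.02359412  0.075     ]
btn ends [ 0.4079852 -0.0567395  0.058    ] [0.42455899 0.00860911 0.058     ]
```

>>> {"api": "apply_moves", "payload": {
  "moves": "1 -0.007 -0.04 0.1 0 0 0;1 0 0 0.15 0 0 0;1 0 0 0.15 0 0 0;1 0 0 0.1 0 0 0;1 0 0 0.1 0 0 0;1 0 0 0.1 0 0 0;1 0 0 0.05 0 0 0;1 0 0 0 0 0 0"
}}

```text
t: 15.27
eef_pos: [0.5011, -0.0231, 0.0296]
tool_rot: [-0.001, 0.7, 0.715, -0.001]
contact_force: [-0.2, 0.0, -0.9]
gripper_width: 0.577
```

```bash
python3 -c "
from h import *
go((.5027,-.0222,.0135),91.1)
o=bot.get_obs();p=imaging.read_camera('wrist');save(p,'w8')"
```

```text
pos [ 0.5011 -0.0231  0.0296] yaw 91.22 tilt [-0.002  0.    -1.   ] w 0.577 t 15.27 F [-0.2  0.  -0.9]
total units [0.007 0.013 0.134] rows>= 1.0
rz units total 0.029176059667001653
```

View pics/w8.png

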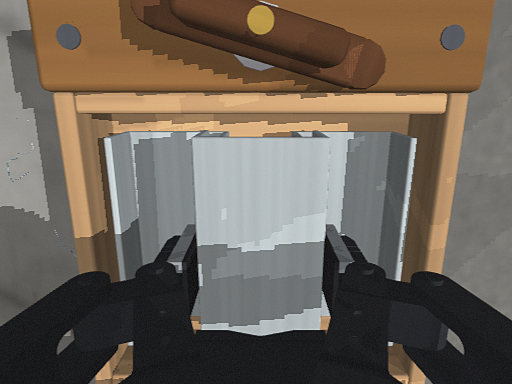

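The channel sits symmetrically between the outer flanges (columns 107 and 412, channel 193–329). I'll lower it gently.

>>> {"api": "apply_moves", "payload": {
  "moves": "1 0 0 0.04 0 0 0;1 0 0 0.04 0 0 0;1 0 0 0.03 0 0 0;1 0 0 0.02 0 0 0;1 0 0 0 0 0 0"
}}

```text
t: 15.73
eef_pos: [0.5016, -0.0232, 0.0149]
tool_rot: [-0.0, 0.7, 0.715, -0.0]
contact_force: [0.4, 0.9, -0.5]
gripper_width: 0.581
```

>>> {"api": "apply_moves", "payload": {
  "moves": "1 0 0 0.01 0 0 0;1 0 0 0 0 0 0;1 0 0 0 0 0 0"
}}

```text
t: 15.98
eef_pos: [0.502, -0.0231, 0.0142]
tool_rot: [0.0, 0.7, 0.715, 0.0]
contact_force: [0.1, -0.3, -0.7]
gripper_width: 0.575
```

>>> {"api": "apply_moves", "payload": {
  "moves": "1 0 0 0.005 0 0 0;0 0 0 0 0 0 0;-0.3 0 0 0 0 0 0;-0.5 0 0 0 0 0 0;-0.5 0 0 0 0 0 0;-0.5 0 0 0 0 0 0;-0.5 0 0 0 0 0 0"
}}

```text
t: 16.57
eef_pos: [0.502, -0.0231, 0.0136]
tool_rot: [0.0, 0.7, 0.715, 0.0]
contact_force: [0.5, -0.8, 0.7]
gripper_width: 0.746
```

>>> {"api": "apply_moves", "payload": {
  "moves": "-0.5 0 0 -0.1 0 0 0;-0.5 0 0 -0.2 0 0 0;-0.5 0 0 -0.25 0 0 0;-0.5 0 0 -0.25 0 0 0;-0.5 0 0 -0.25 0 0 0;-0.5 0 0 -0.25 0 0 0;-0.5 0 0 -0.2 0 0 0;-0.5 0 0 0 0 0 0;-0.5 0 0 0 0 0 0"
}}

```text
t: 17.32
eef_pos: [0.5027, -0.0231, 0.1956]
tool_rot: [0.002, 0.7, 0.714, 0.001]
contact_force: [1.5, 0.4, -1.0]
gripper_width: 0.754
```

```bash
python3 -c "
from h import *
go((.5027,-.0222,.0135),91.1)
o=bot.get_obs();p=imaging.read_camera('wrist');save(p,'w9')
for x in nets.outline_of(p,'channel_mid')[:2]: print(x['score'],x['rect'])
for x in nets.spot_point(p,'channel_mid')[:2]: print(x['score'],at(p,x['location'],.022,o))
for x in nets.spot_point(p,'pivot')[:2]: print(x['score'],at(p,x['location'],.066,o))
p=imaging.read_camera('top');cv2.imwrite('pics/t9.png',cv2.resize(p['image'][150:290,200:340,::-1],None,fx=4,fy=4,interpolation=cv2.INTER_CUBIC))
p=imaging.read_camera('scene');cv2.imwrite('pics/s9.png',cv2.resize(p['image'][100:280,200:380,::-1],None,fx=3.3,fy=3.3))
"
```

```text
pos [ 0.5027 -0.0231  0.1956] yaw 91.2 tilt [ 0.004 -0.001 -1.   ] w 0.754 t 17.32 F [ 1.5  0.4 -1. ]
total units [ 0.009 -0.006  1.517] rows>= 5.0
rz units total 0.02531560967146973
0.78 [453.4, 48.2, 511.2, 170.1]
0.75 [234.3, 108.0, 288.6, 219.1]
0.79 [ 0.50331813 -0.02230894  0.022     ]
0.58 [0.44777579 0.18396439 0.022     ]
0.62 [ 0.41667024 -0.02596809  0.066     ]
0.45 [ 0.56337331 -0.02240601  0.066     ]
```

View pics/w9.png

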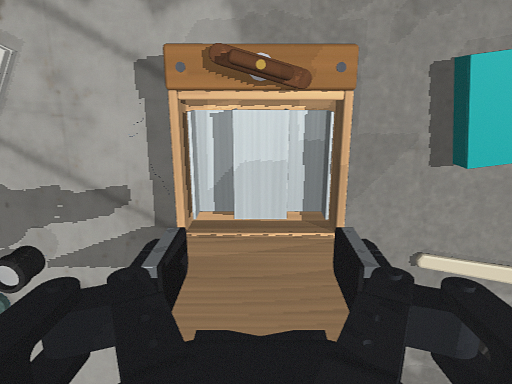

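View pics/s9.png

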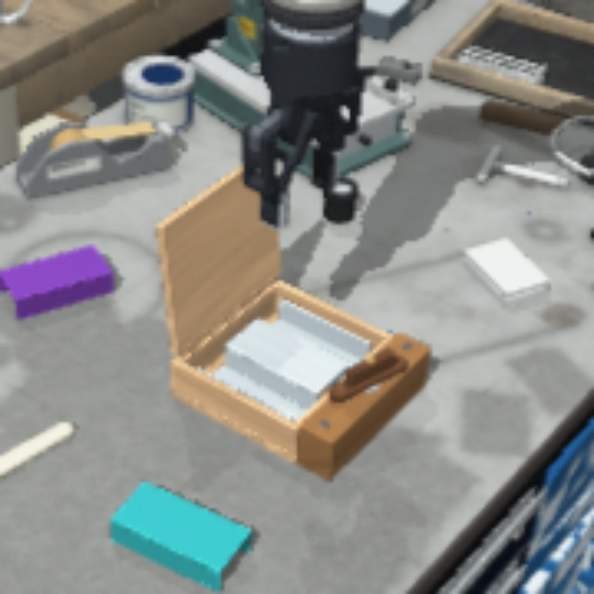

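Nested correctly: the channel lies between the flanges at columns 234–289, centre about (0.503, -0.022). Next is the lid, which I'll push from behind.

>>> {"api": "apply_moves", "payload": {
  "moves": "1 0 0 -0.2 0 0 0;1 0 0 -0.2 0 0 0;1 0 0 -0.2 0 0 0;1 0 -0.2 0 0 0 0;1 0 -0.3 0 0 0 0;1 0 -0.3 0 0 0 0;1 0 -0.3 0 0 0 0;1 0 -0.27 0 0 0 0;1 0 0 0 0 0 0;1 0 0 0 0 0 0"
}}

```text
t: 18.45
eef_pos: [0.3363, -0.0269, 0.2653]
tool_rot: [0.001, 0.7, 0.714, -0.001]
contact_force: [1.1, -0.5, -0.4]
gripper_width: 0.0
```

>>> {"api": "apply_moves", "payload": {
  "moves": "1 0 0 0.2 0 0 0;1 0 0 0.25 0 0 0;1 0 0 0.25 0 0 0;1 0 0 0.25 0 0 0;1 0 0 0.15 0 0 0;1 0 0 0 0 0 0;1 0 0 0 0 0 0"
}}

```text
t: 19.03
eef_pos: [0.3379, -0.0258, 0.133]
tool_rot: [-0.002, 0.699, 0.715, -0.0]
contact_force: [0.1, -0.7, 0.3]
gripper_width: -0.002
```

```bash
python3 -c "
from h import *
go((.50,-.0222,.135),91.1)
p=imaging.read_camera('scene');cv2.imwrite('pics/s10.png',cv2.resize(p['image'][80:280,180:380,::-1],None,fx=3,fy=3))
"
```

```text
pos [ 0.3379 -0.0258  0.133 ] yaw 91.27 tilt [-0.002  0.002 -1.   ] w -0.002 t 19.03 F [ 0.1 -0.7  0.3]
total units [ 1.000e-03  1.351e+00 -2.000e-02] rows>= 5.0
rz units total 0.041704792035410776
```

View pics/s10.png

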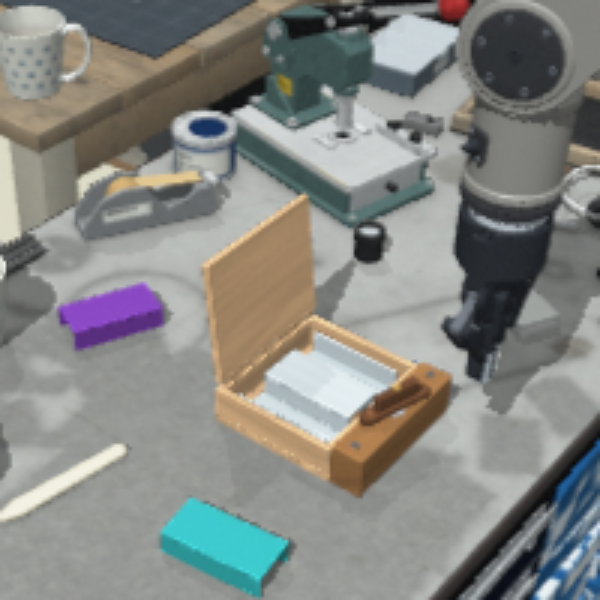

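I had that sign wrong: tool y is world +x here. Nothing was touched, so I'll go back over the top.

>>> {"api": "apply_moves", "payload": {
  "moves": "1 0 0 -0.25 0 0 0;1 0 0 -0.3 0 0 0;1 0 0 -0.3 0 0 0;1 0 0 -0.3 0 0 0;1 0 0.2 0 0 0 0;1 0 0.28 0 0 0 0;1 0 0.28 0 0 0 0;1 0 0.28 0 0 0 0;1 0 0.28 0 0 0 0;1 0 0.28 0 0 0 0"
}}

```text
t: 19.92
eef_pos: [0.5321, -0.0227, 0.2736]
tool_rot: [0.001, 0.7, 0.714, 0.001]
contact_force: [0.7, 0.1, -0.9]
gripper_width: 0.001
```

>>> {"api": "apply_moves", "payload": {
  "moves": "1 0 0.28 0 0 0 0;1 0 0.28 0 0 0 0;1 0 0.28 0 0 0 0;1 0 0.28 0 0 0 0;1 0 0.05 0 0 0 0;1 0 0 0 0 0 0;1 0 0 0 0 0 0"
}}

```text
t: 20.5
eef_pos: [0.6697, -0.0194, 0.2726]
tool_rot: [0.0, 0.7, 0.715, 0.0]
contact_force: [0.2, -0.3, -0.2]
gripper_width: -0.002
```

```bash
python3 -c "
from h import *
go((.66,-.0222,.135),91.1)
p=imaging.read_camera('top');cv2.imwrite('pics/t11.png',cv2.resize(p['image'][100:290,180:370,::-1],None,fx=3,fy=3,interpolation=cv2.INTER_CUBIC))
"
```

```text
pos [ 0.6697 -0.0194  0.2726] yaw 91.21 tilt [ 0.001  0.    -1.   ] w -0.002 t 20.5 F [ 0.2 -0.3 -0.2]
total units [-0.022 -0.083  1.146] rows>= 4.0
rz units total 0.027254601357963537
```

View pics/t11.png

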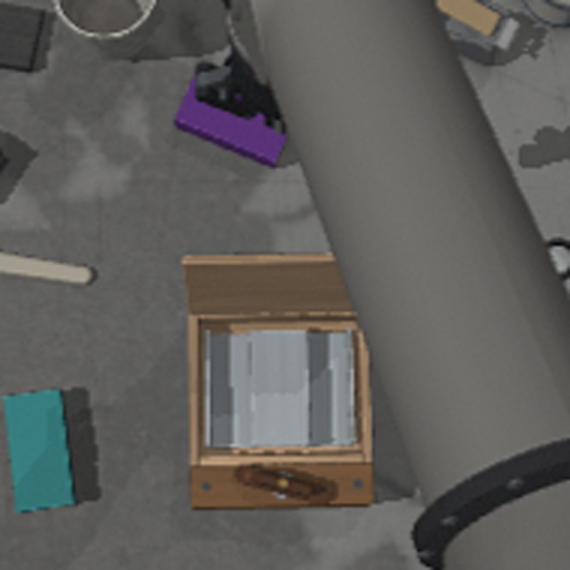

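>>> {"api": "apply_moves", "payload": {
  "moves": "1 0 0 0.2 0 0 0;1 0 0 0.28 0 0 0;1 0 0 0.28 0 0 0;1 0 0 0.28 0 0 0;1 0 0 0.1 0 0 0;1 0 -0.15 0 0 0 0;1 0 -0.15 0 0 0 0;1 0 -0.15 0 0 0 0;1 0 -0.12 0 0 0 0;1 0 -0.12 0 0 0 0;1 0 -0.12 0 0 0 0;1 0 -0.12 0 0 0 0"
}}

```text
t: 21.55
eef_pos: [0.5581, -0.0221, 0.1368]
tool_rot: [0.001, 0.7, 0.714, 0.001]
contact_force: [1.4, -0.1, -0.4]
gripper_width: -0.001
```

>>> {"api": "apply_moves", "payload": {
  "moves": "1 0 -0.12 0 0 0 0;1 0 -0.12 0 0 0 0;1 0 -0.12 0 0 0 0;1 0 -0.12 0 0 0 0;1 0 0 0 0 0 0;1 0 0 0 0 0 0"
}}

```text
t: 22.05
eef_pos: [0.5007, -0.0235, 0.1362]
tool_rot: [0.001, 0.7, 0.714, 0.0]
contact_force: [0.8, 0.1, -0.4]
gripper_width: -0.002
```

```bash
python3 -c "
from h import *
go((.66,-.0222,.135),91.1)
p=imaging.read_camera('scene');cv2.imwrite('pics/s12.png',cv2.resize(p['image'][80:280,180:380,::-1],None,fx=3,fy=3))
"
```

```text
pos [ 0.5007 -0.0235  0.1362] yaw 91.19 tilt [ 0.002 -0.001 -1.   ] w -0.002 t 22.05 F [ 0.8  0.1 -0.4]
total units [-0.017  1.327  0.013] rows>= 4.0
rz units total 0.02363019891163276
```

View pics/s12.png

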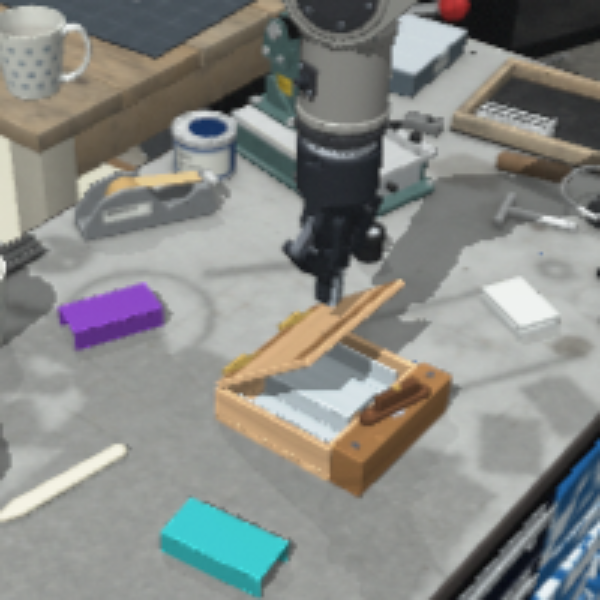

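The lid is tipping and now below about 0.9 rad. I'll continue the push a little and wait.

>>> {"api": "apply_moves", "payload": {
  "moves": "1 0 -0.1 0 0 0 0;1 0 -0.1 0 0 0 0;1 0 0 0 0 0 0;1 0 0 0 0 0 0;1 0 0 0 0 0 0;1 0 0 0 0 0 0;1 0 0 0 0 0 0;1 0 0 0 0 0 0"
}}

```text
t: 22.77
eef_pos: [0.4772, -0.0236, 0.1347]
tool_rot: [0.0, 0.7, 0.715, 0.0]
contact_force: [-0.1, -0.4, 0.7]
gripper_width: 0.001
```

```bash
python3 -c "
from h import *
go((.4175,-.024,.135),91.1)
p=imaging.read_camera('scene');cv2.imwrite('pics/s13.png',cv2.resize(p['image'][80:280,180:380,::-1],None,fx=3,fy=3))
o=bot.get_obs();p=imaging.read_camera('wrist');save(p,'w13')
"
```

```text
pos [ 0.4772 -0.0236  0.1347] yaw 91.21 tilt [ 0.  0. -1.] w 0.001 t 22.77 F [-0.1 -0.4  0.7]
total units [ 0.007 -0.498 -0.002] rows>= 2.0
rz units total 0.02632936408019404
```

View pics/s13.png

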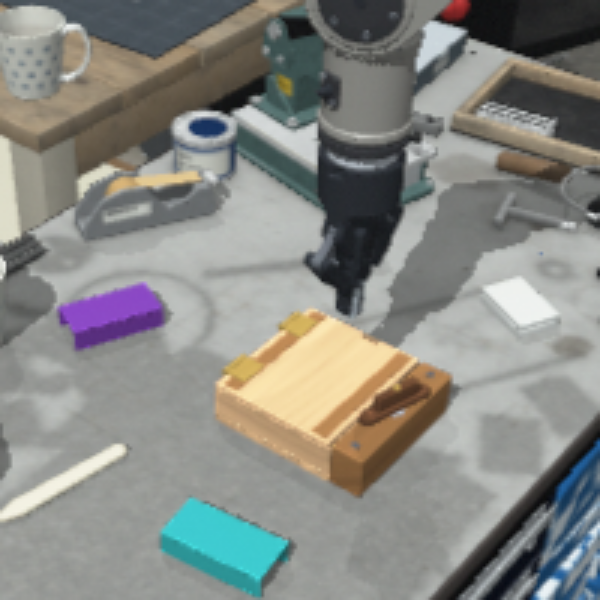

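View pics/w13.png

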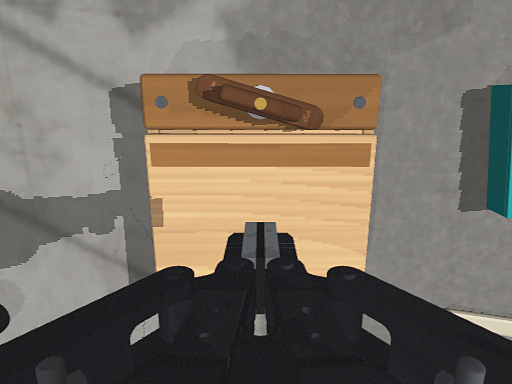

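```bash
python3 -c "
from h import *
print(np.round(bot.get_obs()['q'],3))
o=bot.get_obs();p=imaging.read_camera('wrist')
a=cv2.resize(p['image'][60:150,180:340,::-1],None,fx=5,fy=5,interpolation=cv2.INTER_CUBIC);cv2.imwrite('pics/w14.png',a)
print(at(p,(260.5,103.5),.075,o))
m=nets.outline_of(p,'turnbutton')
for x in m[:1]:
    c=max(cv2.findContours(x['region'].astype(np.uint8),0,2)[0],key=cv2.contourArea);b=cv2.boxPoints(cv2.minAreaRect(c))
    w=np.array([at(p,q,.058,o)[:2] for q in b]);e=w[1]-w[0];f=w[2]-w[1];L=e if np.hypot(*e)>np.hypot(*f) else f
    print(x['score'],b,w.mean(0),np.degrees(np.arctan2(L[1],L[0])),np.hypot(*e),np.hypot(*f))
"
```

```text
[ 0.452  0.348 -0.628  2.074  0.282  0.802  1.246]
[ 0.41747401 -0.02344602  0.075     ]
0.68 [[193.55734  96.1051 ]
 [201.05734  70.6051 ]
 [327.20383 107.707  ]
 [319.70383 133.207  ]] [ 0.41723401 -0.02296686] 75.40655491557064 0.016147689510736966 0.08199585772693516
```

View pics/w14.png

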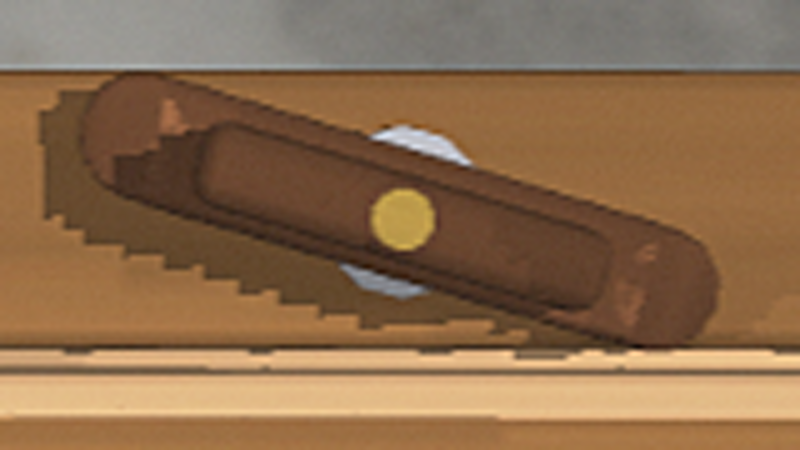

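The lid is shut. The turnbutton pivot is at (0.4173, -0.0232) with the ridge at world yaw about 75.4°. I'll align the jaws to 165.4°.

>>> {"api": "apply_moves", "payload": {
  "moves": "0 0 -0.17 0 0 0 -1;0 0 -0.17 0 0 0 0;0 0 -0.16 0 0 0 0;0 0 0 0 0 0 -1;0 0 0 0 0 0 -1;0 0 0 0 0 0 -1;0 0 0 0 0 0 -1;0 0 0 0 0 0 -1;0 0 0 0 0 0 -1;0 0 0 0 0 0 -1;0 0 0 0 0 0 -1;0 0 0 0 0 0 -1"
}}

```text
t: 23.97
eef_pos: [0.4169, -0.0277, 0.1348]
tool_rot: [0.0, 0.411, 0.911, 0.0]
contact_force: [-0.8, 0.8, 0.1]
gripper_width: 0.5
```

>>> {"api": "apply_moves", "payload": {
  "moves": "0 0 0 0 0 0 -1;0 0 0 0 0 0 -1;0 0 0 0 0 0 -1;0 0 0 0 0 0 -1;0 0 0 0 0 0 -1;0 0 0 0 0 0 -1;0 0 0 0 0 0 -1;0 0 0 0 0 0 -1;0 0 0 0 0 0 -0.55;0 0 0 0 0 0 0;0 0 0 0 0 0 0"
}}

```text
t: 24.88
eef_pos: [0.4169, -0.0277, 0.1347]
tool_rot: [-0.0, 0.128, 0.992, 0.0]
contact_force: [0.9, 0.3, -0.2]
gripper_width: 0.499
```

```bash
python3 -c "
from h import *
go((.4173,-.0232,.063),165.4)
print(np.round(bot.get_obs()['q'],3))
o=bot.get_obs();p=imaging.read_camera('wrist');save(p,'w15')
"
```

```text
pos [ 0.4169 -0.0277  0.1347] yaw 165.32 tilt [-0.  0. -1.] w 0.499 t 24.88 F [ 0.9  0.3 -0.2]
total units [0.006 0.037 0.597] rows>= 2.0
rz units total -0.01934007655835046
[ 0.73   0.317 -0.922  2.188  0.357  0.791  2.462]
```

View pics/w15.png

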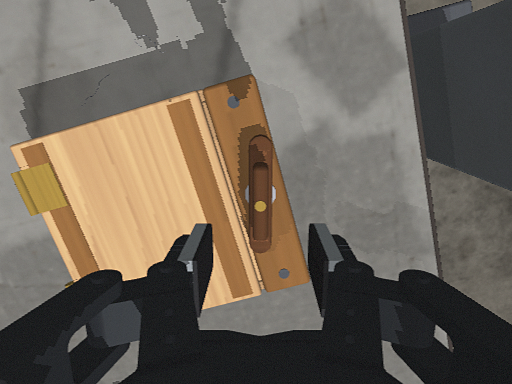

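>>> {"api": "apply_moves", "payload": {
  "moves": "0 0.006 0.037 0.1 0 0 0;0 0 0 0.15 0 0 0;0 0 0 0.15 0 0 0;0 0 0 0.12 0 0 0;0 0 0 0.07 0 0 0;0 0 0 0 0 0 0;0 0 0 0 0 0 0"
}}

```text
t: 25.52
eef_pos: [0.4173, -0.0229, 0.064]
tool_rot: [-0.0, 0.127, 0.992, 0.0]
contact_force: [-0.3, 0.1, 0.0]
gripper_width: 0.498
```

```bash
python3 -c "
from h import *
go((.4173,-.0232,.063),165.4)
o=bot.get_obs();p=imaging.read_camera('wrist');save(p,'w16')
"
```

```text
pos [ 0.4173 -0.0229  0.064 ] yaw 165.41 tilt [-0.  0. -1.] w 0.498 t 25.52 F [-0.3  0.1  0. ]
total units [-0.    -0.002  0.008] rows>= 1.0
rz units total 0.002404074013533375
```

View pics/w16.png

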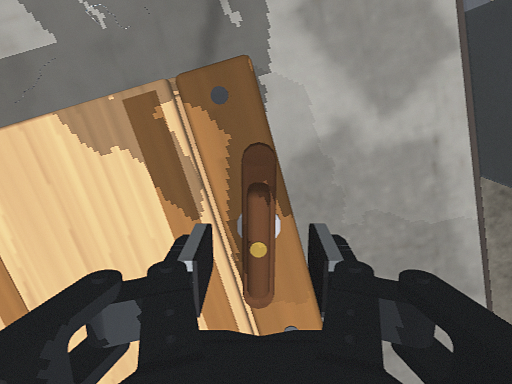

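>>> {"api": "apply_moves", "payload": {
  "moves": "0.5 0 0 0 0 0 0;0.7 0 0 0 0 0 0;1 0 0 0 0 0 0;1 0 0 0 0 0 0;1 0 0 0 0 0 0;1 0 0 0 0 0 0;1 0 0 0 0 0 0",
  "force": 25
}}

```text
t: 26.15
eef_pos: [0.4182, -0.0234, 0.0646]
tool_rot: [0.001, 0.127, 0.992, -0.0]
contact_force: [-0.3, -1.4, 7.8]
gripper_width: 0.107
```

>>> {"api": "apply_moves", "payload": {
  "moves": "1 0 0 0 0 0 0.5;1 0 0 0 0 0 1;1 0 0 0 0 0 1;1 0 0 0 0 0 1;1 0 0 0 0 0 1"
}}

```text
t: 26.57
eef_pos: [0.4185, -0.0235, 0.0646]
tool_rot: [0.001, 0.282, 0.959, 0.0]
contact_force: [1.0, -1.6, 4.6]
gripper_width: 0.101
```

>>> {"api": "apply_moves", "payload": {
  "moves": "1 0 0 0 0 0 1;1 0 0 0 0 0 1;1 0 0 0 0 0 1;1 0 0 0 0 0 1;1 0 0 0 0 0 1;1 0 0 0 0 0 1;1 0 0 0 0 0 1;1 0 0 0 0 0 1;1 0 0 0 0 0 1;1 0 0 0 0 0 1;1 0 0 0 0 0 1;1 0 0 0 0 0 1"
}}

```text
t: 27.57
eef_pos: [0.4191, -0.0244, 0.0647]
tool_rot: [0.002, 0.648, 0.761, 0.001]
contact_force: [4.1, -5.5, 2.1]
gripper_width: 0.107
```

>>> {"api": "apply_moves", "payload": {
  "moves": "1 0 0 0 0 0 1;1 0 0 0 0 0 1;1 0 0 0 0 0 0.1;1 0 0 0 0 0 0;1 0 0 0 0 0 0;1 0 0 0 0 0 0"
}}

```text
t: 28.07
eef_pos: [0.4192, -0.0246, 0.0647]
tool_rot: [0.002, 0.701, 0.713, 0.001]
contact_force: [3.4, -5.4, 1.1]
gripper_width: 0.111
```

```bash
python3 -c "
from h import *
go((.4173,-.0232,.2),91.1)
o=bot.get_obs();p=imaging.read_camera('wrist');save(p,'w17')
"
```

```text
pos [ 0.4192 -0.0246  0.0647] yaw 90.92 tilt [ 0.003 -0.001 -1.   ] w 0.111 t 28.07 F [ 3.4 -5.4  1.1]
total units [ 0.01  -0.011 -1.128] rows>= 4.0
rz units total -0.044984366011448174
```

View pics/w17.png

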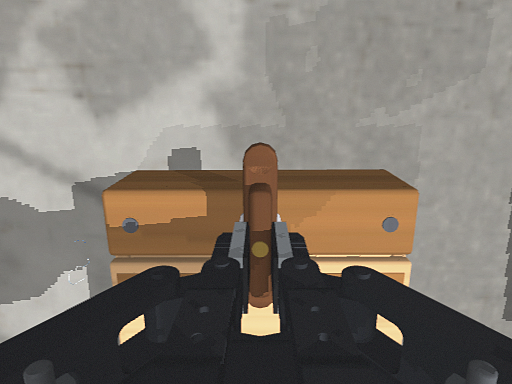

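The button now lies square across the rail, with its ridge vertical at column 260. I'll release and lift off.

>>> {"api": "apply_moves", "payload": {
  "moves": "0.5 0 0 0 0 0 0;0.3 0 0 0 0 0 0;0 0 0 0 0 0 0;0 0 0 0 0 0 0;0 0 0 0 0 0 0;0 0 0 -0.1 0 0 0;0 0 0 -0.2 0 0 0;0 0 0 -0.3 0 0 0;0 0 0 -0.3 0 0 0;0 0 0 -0.3 0 0 0;0 0 0 0 0 0 0;0 0 0 0 0 0 0"
}}

```text
t: 29.12
eef_pos: [0.4185, -0.0232, 0.2098]
tool_rot: [0.002, 0.701, 0.713, 0.001]
contact_force: [-0.4, -0.1, -0.2]
gripper_width: 0.498
```

```bash
python3 -c "
from h import *
go((.4173,-.0232,.2),91.1)
o=bot.get_obs();p=imaging.read_camera('wrist');save(p,'w18')
for x in nets.outline_of(p,'turnbutton')[:1]:
    c=max(cv2.findContours(x['region'].astype(np.uint8),0,2)[0],key=cv2.contourArea);b=cv2.boxPoints(cv2.minAreaRect(c))
    w=np.array([at(p,q,.058,o)[:2] for q in b]);e=w[1]-w[0];f=w[2]-w[1];L=e if np.hypot(*e)>np.hypot(*f) else f
    print(x['score'],w.mean(0),np.degrees(np.arctan2(L[1],L[0])))
p=imaging.read_camera('scene');cv2.imwrite('pics/s18.png',cv2.resize(p['image'][80:280,180:380,::-1],None,fx=3,fy=3))
"
```

```text
pos [ 0.4185 -0.0232  0.2098] yaw 90.99 tilt [ 0.004 -0.001 -1.   ] w 0.498 t 29.12 F [-0.4 -0.1 -0.2]
total units [ 0.    -0.011  0.081] rows>= 1.0
rz units total -0.028501041958492124
0.67 [ 0.41725995 -0.0232188 ] 1.3430142551414148
```

View pics/s18.png

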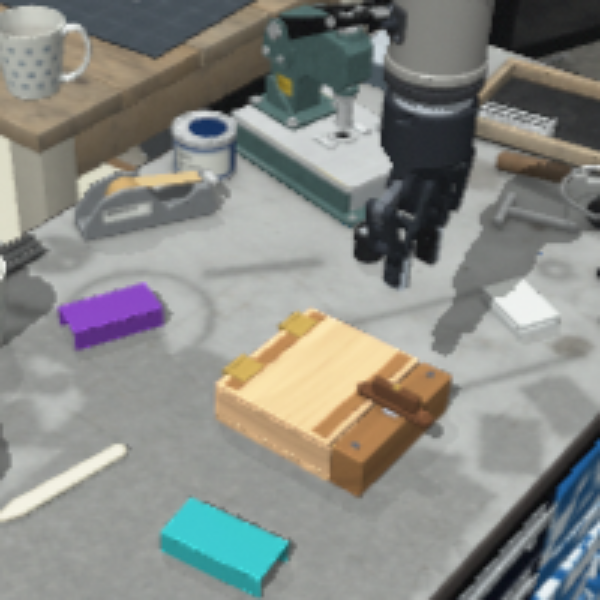

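View pics/w18.png

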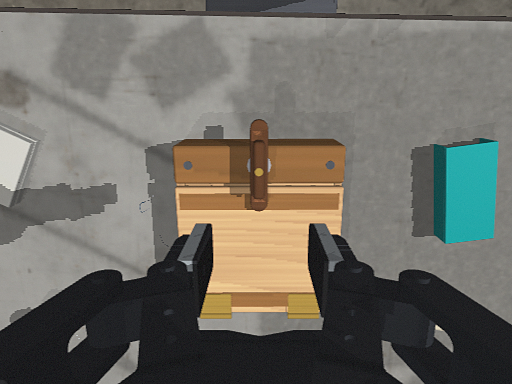

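The lid is flat, the button is at 1.3° against a case yaw of 1.1°, the hand is clear and the bystanders are untouched. I'll hand in.

```bash
python3 -c "
from h import *
print(bot.hand_in())"
```

```text
the job is handed in; nothing more can be done
None
```

The channel is packed, the lid is shut and the turnbutton is across it. I handed the job in at about 29 s of the 67 s allowed, and no verdict was reported.

- **Channel:** I gripped the aluminium channel across its 50 mm and turned it to line up with the case. I set it down flanges down over both open-up channels and released it. After release the network put its centre at (0.503, -0.022), and my own estimate of the seat from the flange and rail edges was about (0.503 to 0.505, -0.022).
- **Lid:** I pushed it over from behind and it fell shut. It looks flat in the last pictures. I had no joint reading for its angle, so this is by eye only.
- **Turnbutton:** I pinched its ridge and turned it about 74°. It measured 1.3° in world yaw against about 1.1° for the case, so it is square with one end over the lid.
- **Bystanders:** In the last scene and wrist pictures the note pad and folding bone looked undisturbed. The magnifier was hidden behind the arm there, but the hand never went near it.
- **Slip and differences:** I once moved the hand the wrong way along x, in free air, and touched nothing. Position estimates from the different cameras disagreed by 2–3 mm, and I corrected this with wrist-camera views before lowering the channel.

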